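# Slide a battery module under its hold-down lip

### The arm

A 7-joint arm with a two-finger parallel gripper is mounted at the origin on the work surface. World frame = base frame: x ahead of the robot, y to its left, z up, the work surface at z = 0. Lengths are in m, angles in rad, forces in N, time in s.
With the tool pointing down it reaches from about 0.425 to 1.025 m from the base axis. Payload 3.6 kg.
Tool frame: the origin (TCP) lies between the finger pads; the fingertips stand bot.tcp_to_tips ahead of it and the grasp point (between the pads) lies 8 mm behind it (bot.tcp_to_tips is the distance from the TCP to the fingertips, in m); z points along the fingers, y is the line along which they close (so a half turn about z gives the same grasp; the last joint's range is limited). The gripper opens to 85 mm and grips with 20 to 120 N. Pads are 22 mm wide; open, the fingers measure 114 mm over their backs; the gripper's body (76 mm by 85 mm) begins 54 mm behind the grasp point. The pads swing forward as they close: fully open they stand 13 mm farther back than shut.
Start: joints at [1.149, 0.591, 0.048, 1.609, -0.033, 0.943, -0.034], TCP at [0.233, -0.686, 0.242] pointing down, gripper open.
Joint ranges: [-2.69, 2.69], [-0.47, 2.24], [-1.27, 1.36], [0.19, 2.51], [-1.53, 4.68], [0.08, 2.07], [-3.09, 3.09]. Speed limits (rad/s): [2.57, 2.57, 3.14, 3.14, 3.14, 3.14, 3.14].

### API

Orientations are given as a unit quaternion [w, x, y, z].
In Python, from station import bot gives the robot as it stands.
- The arm moves only by the tool step_arm, never from a script. Its argument "rows" is a list of rows, each a list of 4 numbers: the shift along the tool's x, y, z in mm, then the turn about the tool's z in rad. In form: [[tx, ty, tz, roll], ...]. A call has 1 to 10 rows; each row shifts and turns the commanded pose from where the row before left it, along the tool's axes as they then stand; what a row does not reach is not made up. A row lasts 1/10 s, in which the tool goes at most 50 mm and 8.59 degrees, less where a joint would pass 70% of its speed; a pose out of reach is approached as far as the arm can. A call with a gripper value outside its range is refused whole. "hand" is the opening, from 0 (shut) to 1 (fully open), set as the call begins (left out, the last holds). The fingers move at their own pace and stop on an object; "squeeze" is the grip in N (left out, the last holds). Time passes only in rows, so rows that do not move let the fingers close. It gives the time, the measured TCP pose, the force, the opening and the grip force at its end, in the units of the state.
- bot.get_state(): the state, without advancing time (a new reading comes with each control period).
- bot.get_image(name): name is "scene" or "top" or "wrist"; returns the picture (420x560x3 uint8, red, green, blue); there is no depth.
- bot.calibration(name): a dict with "K" (3x3 intrinsics, pixels), "rvec" (rotation vector, rad) and "tvec" (3), from world to camera coordinates, as OpenCV has them. Camera axes: x right, y down, z forward; pixel columns grow to the right and rows downward; lengths in m; the calibration is good to about 2 mm. A picture is of the moment at which its call begins: read the wrist's pose just before it. calibration takes no time and is no camera call; for the wrist camera it gives the pose at the moment of the call.
- bot.close_job(): hands the job in; it is judged then, once.
The state is a dict: "clock": time; "joint_pos": joint angles; "qvel": joint speeds; "joint_torque": joint torques, N m; "eef_pos": TCP position; "tool_rot": TCP orientation; "contact_force": force on the tool from outside, world axes, zero at the start; "wrist_torque": the same for the moment, N m; "grip_width": opening from 0.0 (shut) to 1.0 (fully open); "finger_force": force on a finger pad.
Only numpy, scipy, OpenCV 4.12 (cv2) and the standard library are available. Lean on these libraries where they do the work, as an engineer would, in place of code of your own. Each camera call takes 0.05 s, during which the arm holds its last target. There are 200 camera calls.

### The job

Pick out the long, low orange battery module, set it down in the open part of the steel cradle with its plain end facing the stop (terminals outwards), and slide it fully home against the stop so that its front end sits under the fixed hold-down lip, lying flat on the cradle floor. Leave the tall module and the short module where they stand.

Things in the scene. Friction and masses are not known exactly. Their poses are not given: they have to be found in the camera images.
- long_module: Orange battery to load, 160 (x) x 60 (y) x 45 mm high, under 0.75 kg. Origin: centre of underside; z up, +x to the plain end (metal label on top). Red and black terminals, 14 mm high, on top at the -x end, which starts towards the robot. Black bar handle above the origin and centre of mass: 60 long (x), 18 wide (y), from 65 to 83 mm above the underside, a post at each end; pinch its 18 mm width.
- tall_module: Bystander, leave alone: same orange plastic and handle, 160 x 60 x 85 mm high (handle top at 123 mm), too tall for the lip. Origin: centre of underside. The three modules stand in a row on the robot's left, about 140 mm apart, in any order.
- short_module: Bystander, leave alone: same orange plastic and handle, 95 x 60 x 45 mm high (handle top at 83 mm). Origin: centre of underside.
- cradle: Steel cradle, dark floor, fixed to the bench. Origin: centre of underside; +x from its open end (robot side) to the stop. Floor 240 (x) x 108 (y) mm, upper face at z = 4 mm. Two side guides, 25 mm high, 84 mm apart inside, from x = -60 mm to the stop, an upright wall with inner face at x = 108 mm. Fully home, the long module's origin is at x = 28, y = 0, z = 4 mm.
- lip_edge (a point): Middle of the lower free edge of the hold-down lip, at x = 68, y = 0, z = 59 mm in the cradle's frame, same axes. The lip is a flat steel plate, 4 mm thick and 96 mm wide (y), reaching from the stop's top back to this edge; nothing else overhangs the floor. With its origin at x = -32 mm in the cradle's frame the long module is 20 mm clear of the lip and can be lowered straight down.

How it is judged:
At the end, for the whole second after the job is handed in: The long module lies flat on the cradle floor between the guides (within 6 mm of the floor, upright within 5 degrees, in line within 11 degrees), released and at rest, its front end under the lip and within 12 mm of the stop (x of long_module in the frame of cradle between 0.016 and 0.036 m and y of long_module in the frame of cradle between -0.018 and 0.018 m and z of long_module in the frame of cradle below 0.01 m and angle between long_module's own z axis and vertical below 0.1 rad and angle between the x axis of long_module and the x axis of cradle, either way round below 0.2 rad and linear speed of long_module below 0.02 m/s); the robot touches nothing.
It fails at once if the tall or the short module is moved more than 20 mm (distance of any of tall_module, short_module from where it was at the start of the episode above 0.02 m).
It also fails if it takes over 40 s, if anything falls off the work surface, if the arm or the gripper's body presses on something with over 40 N, if the wrist force passes 120 N, or if a joint passes its speed limit or range.

## Working session

There is one attempt and no reset: what is moved stays moved. The work goes in short steps, Python scripts to look and compute and a tool call to move; the robot and the scene stay as the last step left them, time stands still between calls to the robot, and variables do not carry over. Pictures are saved under pics/ and viewed, at most 10 in all, crops included, and the job is handed in when it is done.

Besides the shell and the picture viewer there is one more tool, called as name(argument=value, ...) on one line, values as JSON. step_arm: Moves the arm, as the interface text tells. Its arguments: {"type":"object","properties":{"rows":{"type":"array"},"hand":{"type":"number"},"squeeze":{"type":"number"}},"required":["rows"]}

```bash
mkdir -p pics; ls
python3 - <<'E'
from station import bot
import cv2
print(bot.get_state(), bot.tcp_to_tips)
for n in ("top","scene"):
    cv2.imwrite(f"pics/{n}0.png", bot.get_image(n)[:,:,::-1]); print(n,bot.calibration(n))
E
```

```text
pics
{'clock': 0.0, 'joint_pos': array([ 1.14949399,  0.59212558,  0.04826672,  1.6098381 , -0.03331624,
        0.94266713, -0.03372352]), 'qvel': array([ 0.00110608, -0.00135581, -0.00189191, -0.00154386, -0.00074074,
       -0.00037796, -0.00177313]), 'joint_torque': array([ 1.18328708e-04, -5.48693025e+01,  1.54647108e+00, -1.98124194e+01,
        9.37097910e-03,  8.68064730e-03, -2.69607014e-06]), 'eef_pos': array([ 0.23319636, -0.68562631,  0.24112947]), 'tool_rot': array([-1.09321752e-03,  9.86591548e-01,  1.63204994e-01, -2.29215589e-04]), 'contact_force': array([ 0.18373652, -0.61110083,  0.30337314]), 'wrist_torque': array([-0.00662186,  0.02553838,  0.0701687 ]), 'finger_force': 0.0, 'grip_width': 1.0037919906108403} 0.011
top {'K': array([[491.53864713,   0.        , 275.97534252],
       [  0.        , 491.53864713, 205.79740681],
       [  0.        ,   0.        ,   1.        ]]), 'rvec': array([ 2.18377427, -2.17221646,  0.07062174]), 'tvec': array([0.05574597, 0.57341214, 1.14986937])}
scene {'K': array([[479.87463184,   0.        , 286.8663386 ],
       [  0.        , 479.87463184, 209.32960194],
       [  0.        ,   0.        ,   1.        ]]), 'rvec': array([ 1.06772179,  2.53218972, -0.85200616]), 'tvec': array([ 0.36162021, -0.30260884,  1.39281737])}
```

View pics/top0.png

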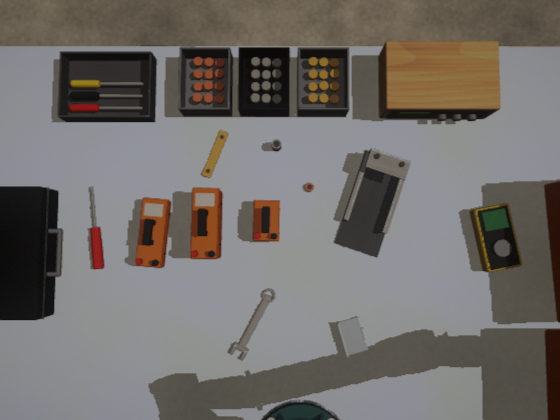

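View pics/scene0.png

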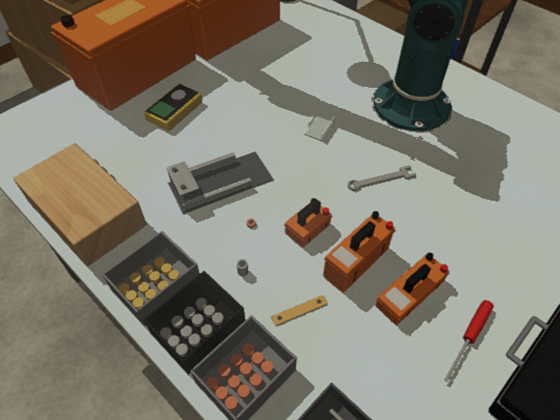

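The top view shows the cradle at about (375,200), its stop up at (390,160), and modules at (153,232), (206,223) and (266,220). In the scene view the module on the far left (y+), at (412,287), is long and low. The middle one at (358,250) is tall. The long module is therefore (153,232) in the top view.

Run:
```python
import cv2,numpy as np
t=cv2.imread("pics/top0.png")
a=cv2.resize(t[190:275,125:185],None,fx=7,fy=7,interpolation=cv2.INTER_CUBIC)[:595,:400]
b=cv2.resize(t[143:261,330:415],None,fx=5,fy=5,interpolation=cv2.INTER_CUBIC)[:595,:400]
c=np.zeros((600,800,3),np.uint8);c[:a.shape[0],:a.shape[1]]=a;c[:b.shape[0],400:400+b.shape[1]]=b
cv2.imwrite("pics/crop1.png",c)
```

```text
(no output)
```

View pics/crop1.png

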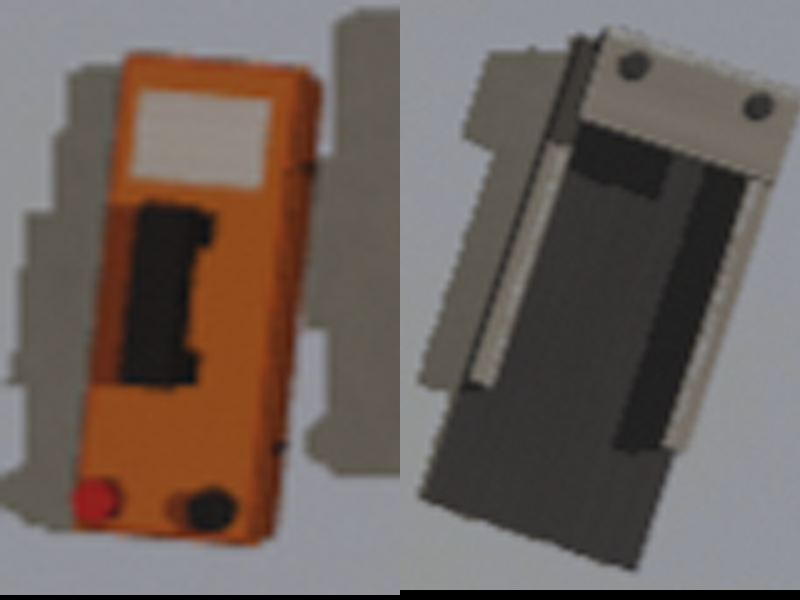

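The crop shows the long module with its label end far and its terminals near (red left, black right). The cradle's open end points towards the robot. Next I fit both poses.

```bash
cat > h.py <<'E'
import cv2,numpy as np
from scipy.optimize import least_squares
def proj(c,P):
    return cv2.projectPoints(np.float64(P),c["rvec"],c["tvec"],c["K"],None)[0][:,0]
def w(p,P):
    P=np.float64(P);c,s=np.cos(p[2]),np.sin(p[2])
    return np.c_[p[0]+c*P[:,0]-s*P[:,1],p[1]+s*P[:,0]+c*P[:,1],P[:,2]]
def fit(c,P,px,p0):
    r=least_squares(lambda p:(proj(c,w(p,P))-px).ravel(),p0,loss="soft_l1")
    print(np.round(r.x,4),"yaw deg",np.degrees(r.x[2]).round(2),"\n",np.round(r.fun.reshape(-1,2),1).tolist());return r.x
E
python3 - <<'E'
from h import *
from station import bot
c=bot.calibration("top")
L=np.array([[125,52],[302,70],[77,530],[250,543],[137,203],[120,383]])/7+[125,190]
P=[[.08,.03,.045],[.08,-.03,.045],[-.08,.03,.045],[-.08,-.03,.045],[.03,.009,.083],[-.03,.009,.083]]
m=fit(c,P,L,[.6,.3,0])
C=(np.array([[418,497],[637,570],[580,122],[772,180]])-[400,0])/5+[330,143]
k=fit(c,[[-.12,.054,.004],[-.12,-.054,.004],[.068,.048,.063],[.068,-.048,.063]],C,[.6,-.2,0])
for x in(-.032,.028): print(w(k,[[x,0,.004]]))
s=bot.get_state();print(s["eef_pos"],s["tool_rot"])
E
```

```text
[ 0.5074  0.3478 -0.0802] yaw deg -4.59 
 [[-0.1, -0.0], [-0.0, -0.4], [-0.6, 0.1], [0.4, 0.4], [0.3, -0.4], [-0.1, 0.4]]
[ 0.5831 -0.171  -0.3244] yaw deg -18.59 
 [[0.6, 0.2], [-0.3, 0.2], [-0.8, -1.2], [0.5, 0.5]]
[[ 0.55274378 -0.16081484  0.004     ]]
[[ 0.6096144  -0.17993899  0.004     ]]
[ 0.23323076 -0.68569551  0.24124323] [-1.00524764e-03  9.86583665e-01  1.63253207e-01 -2.26870412e-04]
```

step_arm(rows=[[0,0,0,0.136],[0,0,0,0.136],[0,0,0,0.136],[25,-40,0,0],[25,-40,0,0],[25,-40,0,0],[25,-40,0,0],[25,-40,0,0],[25,-40,0,0],[25,-40,0,0]], hand=1, squeeze=60)

```text
clock: 1.1
eef_pos: [0.431, -0.4194, 0.242]
tool_rot: [-0.0, 0.999, -0.04, -0.0]
contact_force: [0.9, -0.9, 0.1]
grip_width: 1.001
finger_force: 0.0
```

```bash
cat >> h.py <<'E'
from scipy.spatial.transform import Rotation as R
def togo(s,t,yaw):
    r=R.from_quat(np.roll(s["tool_rot"],-1)).as_matrix()
    d=r.T@(np.array(t)-s["eef_pos"]); y=np.arctan2(r[1,0],r[0,0])
    print("eef",s["eef_pos"].round(4),"go mm",(d*1000).round(1),"roll",round(y-yaw,4),"tilt",r[:,2].round(4),"t",round(s["clock"],2),"F",s["contact_force"].round(1),"grip",round(s["grip_width"],3),s["finger_force"])
E
python3 - <<'E'
from h import *
from station import bot
togo(bot.get_state(),[.5074,.3478,.2411],-.0802)
E
```

```text
eef [ 0.431  -0.4194  0.242 ] go mm [  14.7 -770.9    1.2] roll -0.0 tilt [-5.e-04  4.e-04 -1.e+00] t 1.1 F [ 0.9 -0.9  0.1] grip 1.001 0.0
```

step_arm(rows=[[1,-48,0,0],[1,-48,0,0],[1,-48,0,0],[1,-48,0,0],[1,-48,0,0],[1,-48,0,0],[1,-48,0,0],[1,-48,0,0],[1,-48,0,0],[1,-48,0,0]])

```text
clock: 2.1
eef_pos: [0.4783, 0.0582, 0.2422]
tool_rot: [0.0, 0.999, -0.04, -0.0]
contact_force: [1.7, -0.8, 0.6]
grip_width: 0.997
finger_force: 0.0
```

step_arm(rows=[[1,-48,0,0],[1,-48,0,0],[1,-48,0,0],[1,-48,0,0],[1,-48,0,0],[0,-48,0,0],[0,0,0,0],[0,0,0,0]])

```text
clock: 2.9
eef_pos: [0.5059, 0.3444, 0.2416]
tool_rot: [0.0, 0.999, -0.038, -0.001]
contact_force: [-0.1, -1.2, 0.5]
grip_width: 1.001
finger_force: 0.0
```

Run:
```python
from h import *
from station import bot
togo(bot.get_state(),[.5074,.3478,.066],-.0802)
c=bot.calibration("wrist")
i=bot.get_image("wrist")[:,:,::-1].copy()
P=[[.08,.03,.045],[.08,-.03,.045],[-.08,.03,.045],[-.08,-.03,.045],[.03,.009,.083],[-.03,.009,.083],[.03,-.009,.083],[-.03,-.009,.083]]
q=proj(c,w([.5074,.3478,-.0802],P));print(q.round(0).tolist())
for x,y in q: cv2.circle(i,(int(x),int(y)),3,(255,0,0),1)
cv2.imwrite("pics/w1.png",i)
```

```text
eef [0.5059 0.3444 0.2416] go mm [  1.4  -3.6 175.6] roll 0.0033 tilt [-1.1e-03 -6.0e-04 -1.0e+00] t 2.9 F [-0.1 -1.2  0.5] grip 1.001 0.0
[[240.0, 99.0], [303.0, 100.0], [245.0, 252.0], [299.0, 252.0], [261.0, 159.0], [262.0, 222.0], [282.0, 159.0], [281.0, 222.0]]
```

View pics/w1.png

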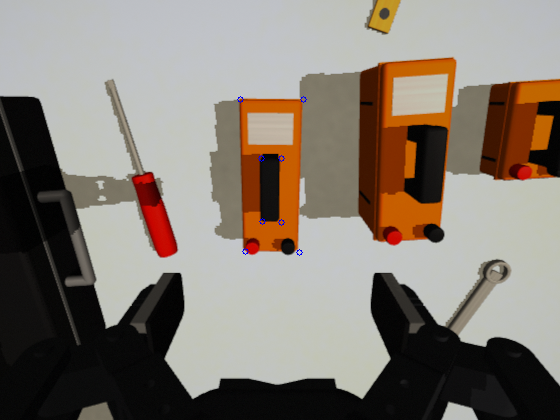

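The wrist view confirms the low module: its predicted corners (240,99) to (299,252) and handle (261–282, 159–222) line up. I'll descend and grip.

step_arm(rows=[[1,-4,35,0],[0,0,40,0],[0,0,40,0],[0,0,30,0],[0,0,20,0],[0,0,10,0],[0,0,0,0],[0,0,0,0]])

```text
clock: 3.75
eef_pos: [0.5088, 0.3463, 0.0682]
tool_rot: [-0.0, 0.999, -0.041, 0.001]
contact_force: [-0.1, -0.2, -0.8]
grip_width: 1.002
finger_force: 0.0
```

step_arm(rows=[[0,0,0,0],[0,0,0,0],[0,0,0,0],[0,0,0,0],[0,0,0,0],[0,0,0,0],[0,0,0,0],[0,0,0,0]], hand=0, squeeze=80)

```text
clock: 4.55
eef_pos: [0.5086, 0.3485, 0.0678]
tool_rot: [-0.001, 0.999, -0.04, 0.001]
contact_force: [1.2, 2.8, 4.0]
grip_width: 0.195
finger_force: 80.0
```

step_arm(rows=[[0,0,-5,0],[0,0,-15,0],[0,0,-25,0],[0,0,-30,0],[0,0,-30,0],[0,0,-30,0],[0,0,-25,0],[0,0,-15,0],[0,0,0,0],[0,0,0,0]])

```text
clock: 5.55
eef_pos: [0.5069, 0.3452, 0.2415]
tool_rot: [0.001, 0.999, -0.04, -0.001]
contact_force: [-0.5, -0.2, -6.8]
grip_width: 0.195
finger_force: 78.8
```

Run:
```python
from h import *
from station import bot
togo(bot.get_state(),[.5527,-.1608,.243],-.3244)
c=bot.calibration("wrist")
cv2.imwrite("pics/w2.png",bot.get_image("wrist")[:,:,::-1])
```

```text
eef [0.5069 0.3452 0.2415] go mm [ 8.660e+01  5.006e+02 -4.000e-01] roll 0.2434 tilt [-0.0023 -0.0024 -1.    ] t 5.55 F [-0.5 -0.2 -6.8] grip 0.195 78.77857446670532
```

View pics/w2.png

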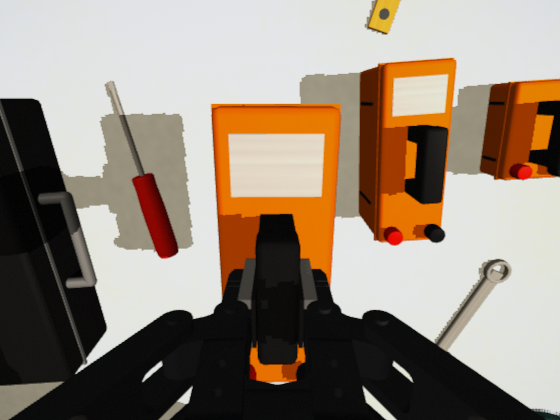

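The module hangs level and straight in the grip. I'll carry it across.

step_arm(rows=[[2,15,0,0],[6,30,0,0],[7,40,0,0],[7,40,0,0],[7,40,0,0],[7,40,0,0],[7,40,0,0],[7,40,0,0],[7,40,0,0],[7,40,0,0]])

```text
clock: 6.6
eef_pos: [0.5409, -0.0251, 0.2412]
tool_rot: [0.0, 0.999, -0.041, -0.002]
contact_force: [1.6, 0.2, -6.4]
grip_width: 0.196
finger_force: 78.8
```

step_arm(rows=[[7,40,0,0],[7,40,0,0],[5,30,0,0],[3,18,0,0],[1,8,0,0],[0,0,0,0.06],[0,0,0,0.1],[0,0,0,0.08],[0,0,0,0],[0,0,0,0]])

```text
clock: 7.6
eef_pos: [0.5539, -0.1586, 0.2417]
tool_rot: [-0.0, 0.987, -0.158, -0.001]
contact_force: [0.8, 0.1, -6.6]
grip_width: 0.195
finger_force: 78.8
```

Run:
```python
from h import *
from station import bot
k=[.5831,-.171,-.3244]
t=w(k,[[-.032,0,.15]])[0]
togo(bot.get_state(),t,-.3244)
c=bot.calibration("wrist")
i=bot.get_image("wrist")[:,:,::-1].copy()
for x,y in proj(c,w(k,[[.068,.048,.063],[.068,-.048,.063],[.108,.048,.063],[.108,-.048,.063],[-.06,.042,.025],[-.06,-.042,.025]])): print(x,y);cv2.circle(i,(int(x),int(y)),3,(255,0,0),1)
cv2.imwrite("pics/w3.png",i)
```

```text
eef [ 0.5539 -0.1586  0.2417] go mm [-0.2  2.4 91.7] roll 0.007 tilt [-1.7e-03  6.0e-04 -1.0e+00] t 7.6 F [ 0.8  0.1 -6.6] grip 0.195 78.79392743110657
224.5181415638526 77.54212440868315
333.4669833225589 78.38642188941441
222.4227769784847 26.415883543562217
336.4161432152343 27.36224516402882
240.08155845249817 203.09581817789513
315.3821550919476 203.57725262458047
```

View pics/w3.png

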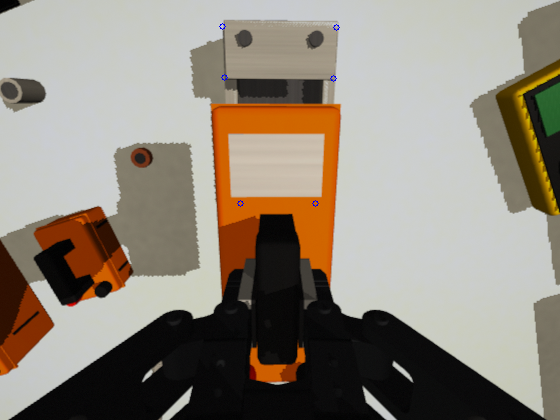

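The lip edge appears at (225–337, 79), about 2 px right of the prediction, so I'll add about 2 mm in y. Next I'll lower to just above the floor.

step_arm(rows=[[0,2,10,0.007],[0,2,25,0],[0,0,30,0],[0,0,30,0],[0,0,25,0],[0,0,20,0],[0,0,15,0],[0,0,8,0],[0,0,3,0],[0,0,0,0]])

```text
clock: 8.65
eef_pos: [0.5538, -0.1634, 0.0764]
tool_rot: [0.0, 0.987, -0.163, 0.0]
contact_force: [0.6, 0.4, -7.2]
grip_width: 0.193
finger_force: 78.7
```

Run:
```python
from h import *
from station import bot
k=[.5831,-.171,-.3244]
t=w(k,[[-.032,-.0015,.0715]])[0]
togo(bot.get_state(),t,-.3244)
cv2.imwrite("pics/w4.png",bot.get_image("wrist")[:,:,::-1])
```

```text
eef [ 0.5538 -0.1634  0.0764] go mm [-1.8 -0.6  4.9] roll -0.0027 tilt [ 5.e-04 -1.e-04 -1.e+00] t 8.65 F [ 0.6  0.4 -7.2] grip 0.193 78.65943789482117
```

View pics/w4.png

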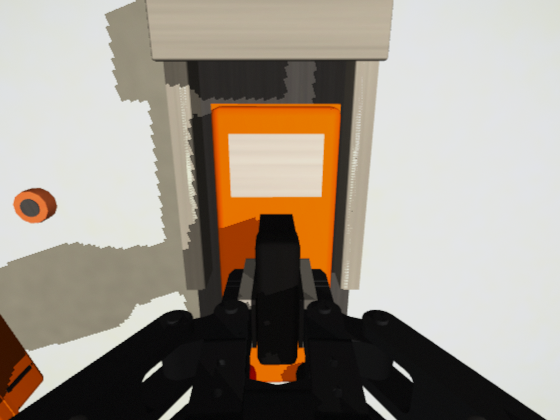

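The module sits between the guides, with its edges at 212 and 340 and the guide inner edges at about 190 and 355. Its front at row 104 is clear of the lip at row 60. I'll lower and slide.

step_arm(rows=[[0,-1,2,0],[0,-1,2,0],[3,0,0,0],[8,0,0,0],[10,0,0,0],[10,0,0,0],[10,0,0,0],[8,0,0,0],[3,0,0,0],[0,0,0,0]])

```text
clock: 9.7
eef_pos: [0.6038, -0.1783, 0.0722]
tool_rot: [0.0, 0.987, -0.163, 0.0]
contact_force: [0.7, 0.4, -7.0]
grip_width: 0.198
finger_force: 78.8
```

step_arm(rows=[[1,0,0,0],[1,0,0,0],[1,0,0,0],[1,0,0,0],[0,0,0,0],[0,0,0,0]])

```text
clock: 10.3
eef_pos: [0.607, -0.1793, 0.0723]
tool_rot: [0.0, 0.987, -0.163, -0.0]
contact_force: [-0.7, -0.4, -7.4]
grip_width: 0.193
finger_force: 78.9
```

Run:
```python
from h import *
from station import bot
k=[.5831,-.171,-.3244]
t=w(k,[[.028,-.0015,.0715]])[0]
togo(bot.get_state(),t,-.3244)
```

```text
eef [ 0.607  -0.1793  0.0723] go mm [2.7 1.2 0.8] roll -0.0027 tilt [-1.e-04  0.e+00 -1.e+00] t 10.3 F [-0.7 -0.4 -7.4] grip 0.193 78.9390778541565
```

Still no contact (Fz −7 N is the hanging weight). I'll lower to the floor and creep to the stop.

step_arm(rows=[[1,0,0.5,0],[1,0,0.5,0],[0,0,0,0]])

```text
clock: 10.6
eef_pos: [0.608, -0.1794, 0.0717]
tool_rot: [-0.0, 0.987, -0.163, -0.001]
contact_force: [-4.0, 1.8, 1.2]
grip_width: 0.196
finger_force: 79.8
```

step_arm(rows=[[1,0,0,0],[0,0,0,0]])

```text
clock: 10.8
eef_pos: [0.6091, -0.1799, 0.0717]
tool_rot: [-0.0, 0.987, -0.163, -0.001]
contact_force: [-4.8, 3.2, 2.3]
grip_width: 0.199
finger_force: 79.9
```

step_arm(rows=[[1,0,0,0],[0,0,0,0]])

```text
clock: 11.0
eef_pos: [0.6092, -0.1799, 0.0717]
tool_rot: [-0.0, 0.987, -0.163, -0.002]
contact_force: [-5.5, 2.4, 4.9]
grip_width: 0.195
finger_force: 80.5
```

step_arm(rows=[[1,0,0,0],[0,0,0,0]])

```text
clock: 11.2
eef_pos: [0.6092, -0.1799, 0.0717]
tool_rot: [-0.001, 0.987, -0.163, -0.003]
contact_force: [-8.5, 4.5, 7.2]
grip_width: 0.197
finger_force: 80.7
```

step_arm(rows=[[1,0,0,0],[0,0,0,0]])

```text
clock: 11.4
eef_pos: [0.6093, -0.1799, 0.0717]
tool_rot: [-0.001, 0.987, -0.163, -0.004]
contact_force: [-9.7, 4.5, 8.0]
grip_width: 0.198
finger_force: 80.9
```

Run:
```python
from h import *
from station import bot
togo(bot.get_state(),w([.5831,-.171,-.3244],[[.028,-.0015,.0715]])[0],-.3244)
cv2.imwrite("pics/w5.png",bot.get_image("wrist")[:,:,::-1])
```

```text
eef [ 0.6093 -0.1799  0.0717] go mm [0.4 1.4 0.2] roll -0.0027 tilt [-0.0072  0.0026 -1.    ] t 11.4 F [-9.7  4.5  8. ] grip 0.198 80.93937635421753
```

View pics/w5.png

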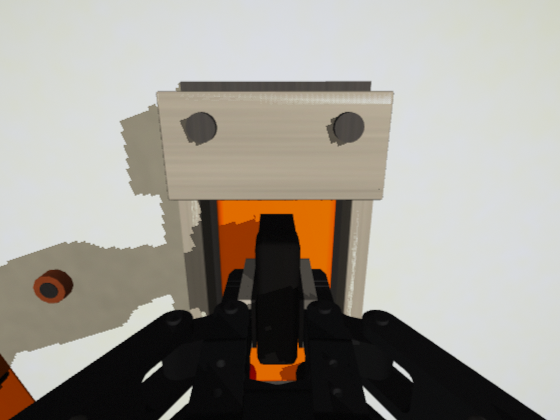

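The front end is under the lip (edge at row 198), the position matches fully home and the force has built up. I'll relax, release and rise.

step_arm(rows=[[-2,0,0,0],[0,0,0,0]])

```text
clock: 11.65
eef_pos: [0.6092, -0.1799, 0.0717]
tool_rot: [-0.0, 0.987, -0.163, -0.002]
contact_force: [-6.2, 2.6, 3.9]
grip_width: 0.193
finger_force: 80.2
```

step_arm(rows=[[0,0,0,0],[0,0,0,0],[0,0,0,0],[0,0,0,0],[0,0,0,0],[0,0,0,0],[0,0,0,0]], hand=1)

```text
clock: 12.35
eef_pos: [0.6109, -0.1807, 0.0713]
tool_rot: [0.0, 0.987, -0.163, 0.0]
contact_force: [0.5, 0.3, 0.5]
grip_width: 1.001
finger_force: 0.0
```

step_arm(rows=[[0,0,-10,0],[0,0,-25,0],[0,0,-35,0],[0,0,-40,0],[0,0,-40,0],[0,0,-20,0],[0,0,0,0],[0,0,0,0]])

```text
clock: 13.15
eef_pos: [0.6106, -0.1805, 0.2417]
tool_rot: [-0.0, 0.987, -0.163, 0.0]
contact_force: [-0.1, -0.2, -0.8]
grip_width: 1.001
finger_force: 0.0
```

Run:
```python
from h import *
from station import bot
k=[.5831,-.171,-.3244]
togo(bot.get_state(),w(k,[[.028,-.0015,.24]])[0],-.3244)
c=bot.calibration("wrist")
i=bot.get_image("wrist")[:,:,::-1].copy()
m=np.r_[w(k,[[.028,0,.004]])[0][:2],k[2]]
for x,y in proj(c,w(m,[[-.08,.03,.049],[-.08,-.03,.049],[.03,.009,.087],[-.03,.009,.087],[.03,-.009,.087],[-.03,-.009,.087]])): cv2.circle(i,(int(x),int(y)),3,(255,0,0),1)
cv2.imwrite("pics/w6.png",i)
```

```text
eef [ 0.6106 -0.1805  0.2417] go mm [-1.1  1.2  1.7] roll -0.0028 tilt [ 6.e-04 -0.e+00 -1.e+00] t 13.15 F [-0.1 -0.2 -0.8] grip 1.001 0.0
```

View pics/w6.png

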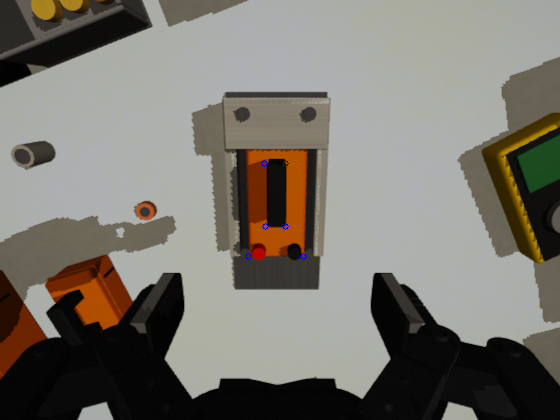

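The module is flat and straight between the guides, with its rear edge at row 256 as predicted and its terminals outwards. The gripper is clear, so I'm handing the job in.

```bash
python3 -c "
from station import bot
print(bot.close_job())"
```

```text
the job is handed in; nothing more can be done
None
```

The long module is fully home against the stop, its front end under the lip and its terminals outwards; I released it and handed the job in at about 13 s, without touching the other two modules, but no verdict was returned.

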